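Clamp a brass tube in the sawing jig with its sliding stop collar

TASK

The brass tube lies loose in the V-groove of the small sawing jig. Loosen the wing screw of the sliding collar, slide the collar along its bar so that its spring plunger pushes the tube home against the anvil and bears on it with about 9 newtons (never more than 20), and turn the wing screw fully tight again so that the tube stays clamped when you let go. Do not knock over the flux bottle beside the jig.

Things in the scene. Friction and masses are not known exactly. Their poses are not given: they have to be found in the camera images.
- jig: Sawing jig fixed to the bench: aluminium base 226 mm long, 10 mm high, reaching 66 mm to -x and 26 mm to +x of the origin, which lies at bench level below the middle of the guide bar. Its y axis runs along the bar towards the anvil; z up. The round steel bar, 12 mm thick, has its axis 40 mm up, between dark posts 56 mm high at y = -106 and +106 mm.
- groove (a point): On the axis of the V-groove where the tube lies, 34 mm up, beside the jig's origin (38 mm to its -x). The V-block is 44 mm wide, 34 mm high, y = -18 to +76 mm. The anvil is the dark block with a round 12 mm steel face (looking to -y) at its +y end, top 57 mm up; the face is set anywhere from y = 55 to 69 mm: not measured, find it by feel.
- collar: Knurled steel collar on the bar, 30 mm diameter, 24 mm long, origin at its centre on the bar's axis, axes parallel to the jig's. Starts 62 to 86 mm to -y of the jig's origin; slides to +y (towards the anvil) with about 1 N of friction when its screw is loose; held against about 20 N when tight.
- socket (a point): Mouth of the plunger's dark socket, on an arm of the collar that reaches 38 mm to -x, on the groove's axis, 20 mm to +y of the collar's origin. The spring plunger's brass tip, 12 mm diameter, stands 26 mm to +y of this point when free and yields 1 mm per 5 N along y (6 mm at most).
- wing (a point): Centre of the flat steel wing of the wing screw on top of the collar, 83 mm above the bench; upright plate 9 mm thick (its own x), 32 mm long (its own y), 22 mm high (z = 72 to 94 mm), on a 15 mm hub 10 mm high that stands below it. Turns with the screw about its vertical axis through this point.
- wing_screw (a joint): Turn of the wing screw in rad: 0 is fully tight (stop), grows anticlockwise seen from above to 1.4. It bites below about 0.35 and the collar is free above that; turning takes about 0.12 N m, up to 0.2 when it bites, and it stays where it is left. At 0 the wing lies along the bar.
- tube: Loose brass tube, 14 mm diameter, 50 mm long, 50 g, lying in the V-groove along the jig's y; origin at its centre, its own y along the tube.
- flux: Green and white flux dropper bottle, 33 mm diameter, 90 mm high, standing loose on the bench on the tube's side of the jig; origin at the centre of its underside.

How it is judged (in metres and radians):
On the way, in this order (a step that is already met when the one before it is completed fails the run):
1. the wing screw is loosened (turned beyond 0.5 rad) (value of joint wing_screw above 0.5 rad), for 0.1 s.
2. with the screw loose (beyond 0.4 rad) the plunger presses the tube with more than 3 N (value of joint wing_screw above 0.4 rad and contact force between collar and tube above 3 N), for 0.2 s.
At the end, for the whole second after the job is handed in: The wing screw is tight (below 0.2 rad), the tube lies in the groove (axis within 4 mm sideways, 5 mm in height) and is clamped at rest by the plunger with 4 to 16 N; the flux bottle stands (value of joint wing_screw below 0.2 rad and contact force between collar and tube between 4 and 16 N and linear speed of each of collar, tube below 0.005 m/s and x of tube in the frame of jig between -0.042 and -0.034 m and z of tube in the frame of jig below 0.039 m and angle between flux's own z axis and vertical below 0.3 rad); the robot touches nothing.
It fails at once if the tube is pressed by collar or plunger with more than 20 N (contact force between collar and tube above 20 N).
It fails at once if the flux bottle is knocked over (angle between flux's own z axis and vertical above 0.5 rad).
It also fails if it takes over 45 s, if anything falls off the work surface, if the arm or the gripper's body presses on something with over 40 N, if the wrist force passes 120 N, or if a joint passes its speed limit or range.

ROBOT

A 6-joint arm with a two-finger parallel gripper is mounted at the origin on a cart in front of the work surface, level with it; the furniture and walls round the work are solid. World frame = base frame: x ahead of the robot, y to its left, z up, the work surface at z = 0. Lengths are in m, angles in degrees, forces in N, time in s.
With the tool pointing down it reaches from about 0.35 to 0.925 m from the base axis. Payload 6.4 kg.
Tool frame: the origin (TCP) lies midway between the tips of the shut fingers; the grasp point (between the pads) lies 19 mm behind it; y points along the fingers, z is the direction in which the jaws open and shut, and the axes are right-handed (so a half turn about y gives the same grasp; the last joint's range is limited). The gripper opens to 85 mm and grips with 20 to 120 N. Pads are 22 mm wide; open, the fingers measure 114 mm over their backs; the gripper's body (76 mm by 85 mm) begins 54 mm behind the grasp point. The pads swing forward as they close: fully open they stand 13 mm farther back than shut.
Start: joints at [-78.959, 14.043, 89.255, -0, 76.702, -9.975], TCP at [0.233, -0.607, 0.231] pointing down, gripper open.
Joint ranges: [-179.41, 179.41], [-58.25, 129.5], [7.25, 145.43], [-54.29, 234.29], [11.92, 165.04], [-157.13, 157.13]. Speed limits (degrees/s): [147.25, 147.25, 180, 180, 180, 180].

INTERFACE

Orientations are given as a 3x3 rotation matrix whose columns are the frame's x, y, z axes.
In Python, from cell import telemetry, vision, order gives the robot as it stands. The module is installed in compiled form; this text tells all that it offers.
- The arm moves only by the tool jog_arm, never from a script. Its argument "series" is a list of rows, each an object with "claw": the opening, from 0 (shut) to 1 (fully open); "slide": the shift along the tool's x, y, z in m, a list of three; "turn": the turn, a rotation vector about the tool's x, y, z in degrees, a list of three. In form: [{"claw": claw, "slide": [dx, dy, dz], "turn": [wx, wy, wz]}, ...]. A call has 1 to 12 rows; each row is the pose to reach, as a shift and turn from the pose measured when the call began, along the tool's axes at that moment; what a row does not reach only later rows make up. A row lasts 1/8 s, in which the tool goes at most 62.5 mm and 10.7 degrees, less where a joint would pass 70% of its speed; a pose out of reach is approached as far as the arm can. A call with a gripper value outside its range is refused whole. The fingers move at their own pace and stop on an object; "force" is the grip in N (left out, the last holds). Time passes only in rows, so rows that repeat a pose let the fingers close. It gives the time, the measured TCP pose, the force and the opening at its end, in the units of the state.
- telemetry.get_obs(): the state, without advancing time (a new reading comes with each control period).
- vision.camera(name): name is "side" or "top"; returns the picture (420x560x3 uint8, red, green, blue); there is no depth.
- vision.camera_info(name): a dict with "fx", "fy", "cx", "cy" (pixels), "rvec" (rotation vector, rad) and "tvec" (3), from world to camera coordinates, as OpenCV has them. Camera axes: x right, y down, z forward; pixel columns grow to the right and rows downward; lengths in m; the calibration is good to about 2 mm. A picture is of the moment at which its call begins. camera_info takes no time and is no camera call.
- order.hand_in(): hands the job in, once; it reports no verdict.
The state is a dict: "time_s": time; "joints": joint angles; "joint_vel": joint speeds; "effort": joint torques, N m; "ee_pos": TCP position; "eef_rot": TCP orientation; "ft_force": force on the tool from outside, world axes, zero at the start; "wrist_torque": the same for the moment, N m; "finger_gap": finger opening in m.
Only numpy, scipy, OpenCV 4.12 (cv2) and the standard library are available. Lean on these libraries where they do the work, as an engineer would, in place of code of your own. Each camera call takes 0.05 s, during which the arm holds its last target. There are 200 camera calls.

## Working session

There is one attempt and no reset: what is moved stays moved. The work goes in short steps, Python scripts to look and compute and a tool call to move; the robot and the scene stay as the last step left them, time stands still between calls to the robot, and variables do not carry over. Pictures are saved under pics/ and viewed, about 8 in all and at most 12, crops included, and the job is handed in when it is done.

Besides the shell and the picture viewer there is one more tool, called after "Call:" as name([rows], argument=value, ...), one row to a line, values as JSON. jog_arm: Moves the arm, as the interface text tells. Its arguments: {"type":"object","properties":{"series":{"type":"array"},"force":{"type":"number"}},"required":["series"]}

```bash
mkdir -p pics; cat > h.py <<'E'
import numpy as np, cv2
from cell import telemetry, vision, order
def cam(n):
    i=vision.camera_info(n); K=np.array([[i['fx'],0,i['cx']],[0,i['fy'],i['cy']],[0,0,1.]])
    return K,np.array(i['rvec'],float),np.array(i['tvec'],float)
def proj(n,P):
    K,r,t=cam(n); return cv2.projectPoints(np.array(P,float).reshape(-1,3),r,t,K,None)[0].reshape(-1,2)
def ray(n,uv):
    K,r,t=cam(n); R=cv2.Rodrigues(r)[0]; d=R.T@np.linalg.solve(K,np.array([uv[0],uv[1],1.])); return -R.T@t,d
def onz(n,uv,z):
    c,d=ray(n,uv); return c+d*(z-c[2])/d[2]
def snap(n,f,crop=None,s=1):
    im=vision.camera(n)[:,:,::-1].copy()
    cv2.imwrite('pics/raw_'+f+'.png',im)
    if crop: x0,y0,x1,y1=crop; im=im[y0:y1,x0:x1]
    if s!=1: im=cv2.resize(im,None,fx=s,fy=s,interpolation=cv2.INTER_CUBIC)
    cv2.imwrite('pics/'+f+'.png',im); return im
E
python3 - <<'E'
from h import *
a=snap('top','t0');b=snap('side','s0')
for n in('top','side'):
    K,r,t=cam(n);R=cv2.Rodrigues(r)[0];print(n,K[0,0],(-R.T@t).round(3),R[2].round(3))
o=telemetry.get_obs();print(o)
E
```

```text
top 518.2100216763814 [ 0.503 -0.222  0.943] [ 0.106 -0.029 -0.994]
side 523.5750397513964 [ 0.535 -0.88   0.623] [ 0.041  0.772 -0.634]
{'time_s': 0.1, 'joints': array([-7.89583944e+01,  1.40790812e+01,  8.93191855e+01,  1.59599737e-03,
        7.67031258e+01, -9.97383752e+00]), 'joint_vel': array([-0.04092387, -0.02607742, -0.20609925, -0.01582727, -0.03571199,
       -0.01551654]), 'effort': array([ 9.99158983e-04, -4.30671859e+01, -3.27128971e+01, -1.10860403e-04,
        2.85537913e-03, -5.28703524e-06]), 'ee_pos': array([ 0.23302929, -0.60624259,  0.23029029]), 'eef_rot': array([[-9.33486159e-01, -3.12316141e-04,  3.58613293e-01],
       [-3.58613274e-01,  1.74206476e-03, -9.33484593e-01],
       [-3.33185273e-04, -9.99998434e-01, -1.73819405e-03]]), 'ft_force': array([0.31774129, 0.01634789, 0.08906659]), 'wrist_torque': array([ 0.01383357, -0.00957013,  0.00529319]), 'finger_gap': 0.08529945373686812}
```

View pics/t0.png

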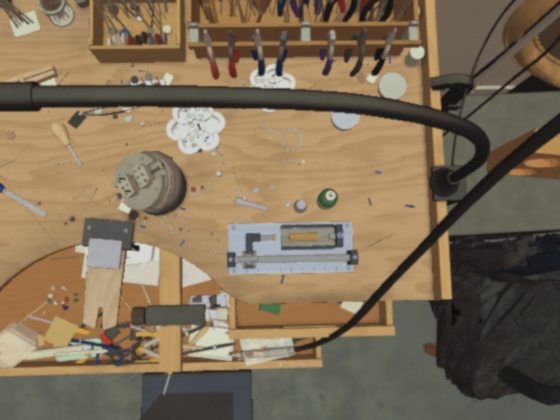

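View pics/s0.png

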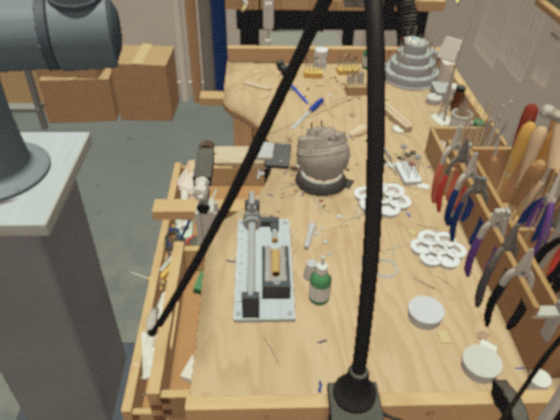

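The jig is at top (290,248) and side (265,270), turned about 180°: the collar and wing are at its left (+y) end, the anvil at its right, and the groove on the far (+x) side. The flux bottle is at top (328,198) and side (320,283). A lamp arm and a cord hang overhead, so I'll crop both views closely and triangulate them.

```bash
python3 - <<'E'
from h import *
t=cv2.imread('pics/raw_t0.png');s=cv2.imread('pics/raw_s0.png')
A=cv2.rotate(t[185:280,222:372],cv2.ROTATE_90_CLOCKWISE);B=s[180:325,228:338]
A=cv2.resize(A,None,fx=3.8,fy=3.8,interpolation=cv2.INTER_CUBIC);B=cv2.resize(B,None,fx=3.9,fy=3.9,interpolation=cv2.INTER_CUBIC)
H=max(A.shape[0],B.shape[0]);pad=lambda x:cv2.copyMakeBorder(x,0,H-x.shape[0],0,0,cv2.BORDER_CONSTANT)
I=np.hstack([pad(A),pad(B)]);print(A.shape,B.shape,I.shape);cv2.imwrite('pics/c0.png',I)
# base plate corners: light-blue-grey aluminium
for n,im,roi in(('top',t,(215,210,375,285)),('side',s,(228,210,302,325))):
    x0,y0,x1,y1=roi;h=cv2.cvtColor(im,cv2.COLOR_BGR2HSV)[y0:y1,x0:x1]
    m=((h[...,0]>90)&(h[...,0]<130)&(h[...,1]>15)&(h[...,2]>110)).astype(np.uint8)
    m=cv2.morphologyEx(m,cv2.MORPH_CLOSE,np.ones((9,9)))
    c=max(cv2.findContours(m,0,2)[0],key=cv2.contourArea)
    q=cv2.approxPolyDP(cv2.convexHull(c),4,True).reshape(-1,2)+[x0,y0];print(n,q.tolist());print(np.array([onz(n,p,.01) for p in q]).round(4)[:,:2].tolist())
# cord crossing test: top line vs side line
for u in[(410,250),(350,315),(480,185)]:
    c,d=ray('top',u);
    for z in(.0,.2,.4,.6):
        P=c+d*(z-c[2])/d[2];print(u,z,P.round(3),proj('side',P).round(0).tolist())
for u in[(300,95),(400,108),(200,92)]:
    c,d=ray('top',u);
    for z in(.2,.35,.5,.65):
        P=c+d*(z-c[2])/d[2];print('lamp',u,z,P.round(3),proj('side',P).round(0).tolist())
E
```

```text
(570, 361, 3) (566, 429, 3) (570, 790, 3)
top [[350, 223], [356, 255], [352, 270], [229, 271], [229, 225]]
[[0.5823, -0.3843], [0.5242, -0.3929], [0.4975, -0.3846], [0.5007, -0.1641], [0.5831, -0.1651]]Traceback (most recent call last):
  File "<stdin>", line 12, in <module>
ValueError: max() iterable argument is empty
```

View pics/c0.png

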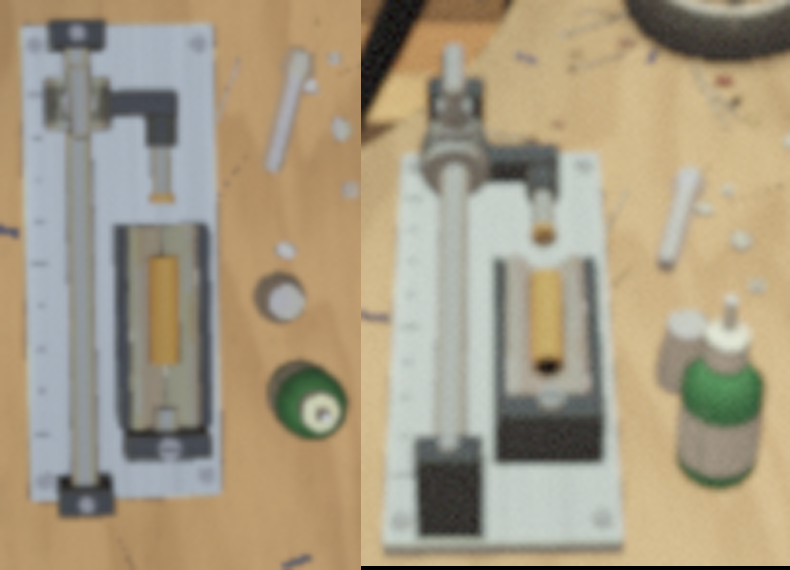

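The crop shows the wing along the bar at A≈(77,92), the collar at (78,102), the posts at (77,35) and (86,496), the tube in the groove at (164,255–365), and the brass plunger tip at (162,198) with a gap before the tube. A bottle and a small grey cup stand to the right.

```bash
python3 - <<'E'
from h import *
At=lambda a,b:(222+b/3.8-.5+.13,279-a/3.8+.5-.13)   # rotated crop -> top px
Bs=lambda a,b:(228+(a-361)/3.9-.37,180+b/3.9-.37)
def two(ut,us):
    c,d=ray('top',ut);e,f=ray('side',us);d/=np.linalg.norm(d);f/=np.linalg.norm(f)
    M=np.c_[d,-f];x=np.linalg.lstsq(M,e-c,rcond=None)[0];p,q=c+d*x[0],e+f*x[1];return (p+q)/2*1000,np.linalg.norm(p-q)*1000
p=lambda n,P:print(n,(P*1000).round(1))
P1=onz('top',At(77,35),.056);P2=onz('top',At(86,496),.056);p('post-',P1);p('post+',P2);print(np.linalg.norm(P1-P2),np.degrees(np.arctan2(*(P2-P1)[:2])))
y=(P2-P1)/np.linalg.norm(P2-P1);x=np.array([y[1],-y[0],0]);O=(P1+P2)/2;p('O',O)
for n,uv,z in(('wing',(77,92),.094),('collarmid',(78,102),.05),('tube-',(164,255),.038),('tube+',(164,365),.038),('tip',(162,200),.034),('bot cap',(321,411),.09),('anvil',(168,440),.057)):
    Q=onz('top',At(*uv),z);p(n,Q);D=Q-O;print('   jig xy',(1000*D@x).round(1),(1000*D@y).round(1))
for n,a,b in(('post+ top',(86,496),(449,445)),('tip',(162,200),(543,235)),('tube+',(164,365),(547,365)),('cap',(321,411),(730,300)),('base +y-x',(219,493),(622,548)),('base +y+x',(31,500),(384,548)),('base -y-x',(212,26),(597,153)),):
    print(n,*two(At(*a),Bs(*b)))
for u in[(410,250),(350,315),(480,185)]:
    for z in(.0,.2,.4,.6): print(u,z,onz('top',u,z).round(3),proj('side',onz('top',u,z)).round(0).tolist())
for u in[(300,95),(400,108),(200,92)]:
    for z in(.2,.35,.5,.65): print('lamp',u,z,onz('top',u,z).round(3),proj('side',onz('top',u,z)).round(0).tolist())
E
```

```text
post- [ 520.9 -170.3   56. ]
post+ [ 520.3 -377.8   56. ]
0.20745712505380148 -179.84195868282484
O [ 520.6 -274.    56. ]
wing [ 519.6 -196.9   94. ]
   jig xy 1.2 -77.1
collarmid [ 520.8 -200.1   50. ]
   jig xy 0.0 -73.9
tube- [ 558.9 -270.9   38. ]
   jig xy -38.3 -3.3
tube+ [ 557.8 -321.7   38. ]
   jig xy -37.4 47.5
tip [ 558.8 -245.6   34. ]
   jig xy -38.1 -28.5
bot cap [ 623.2 -338.3   90. ]
   jig xy -102.7 64.0
anvil [ 557.8 -353.6   57. ]
   jig xy -37.4 79.5
post+ top [ 520.1468135  -378.02146891   54.59276956] 0.3857684926860878
tip [ 558.17539906 -245.59082856   36.20600275] 0.9137834314695703
tube+ [ 557.68452235 -321.75301494   37.11911076] 0.4159684037796841
cap [ 623.91689412 -338.55896506   88.52305442] 1.067098690733055
base +y-x [ 584.76969939 -387.53121116    6.08778595] 0.20966476421984678
base +y+x [ 495.06554739 -387.17370284    7.55613636] 0.3527151669896027
base -y-x [ 585.19287571 -164.36630679   12.2194998 ] 0.668220223417104
(410, 250) 0.0 [ 0.531 -0.494  0.   ] [[258.0, 388.0]]
(410, 250) 0.2 [ 0.525 -0.437  0.2  ] [[252.0, 248.0]]
(410, 250) 0.4 [ 0.5
[... 549 characters left out ...]
 [ 0.758 -0.284  0.2  ] [[419.0, 172.0]]
lamp (300, 95) 0.35 [ 0.706 -0.272  0.35 ] [[398.0, 67.0]]
lamp (300, 95) 0.5 [ 0.655 -0.259  0.5  ] [[371.0, -70.0]]
lamp (300, 95) 0.65 [ 0.603 -0.247  0.65 ] [[334.0, -258.0]]
lamp (400, 108) 0.2 [ 0.736 -0.432  0.2  ] [[430.0, 244.0]]
lamp (400, 108) 0.35 [ 0.689 -0.39   0.35 ] [[405.0, 114.0]]
lamp (400, 108) 0.5 [ 0.642 -0.347  0.5  ] [[373.0, -49.0]]
lamp (400, 108) 0.65 [ 0.595 -0.305  0.65 ] [[331.0, -262.0]]
lamp (200, 92) 0.2 [ 0.764 -0.137  0.2  ] [[401.0, 119.0]]
lamp (200, 92) 0.35 [ 0.712 -0.154  0.35 ] [[384.0, 32.0]]
lamp (200, 92) 0.5 [ 0.659 -0.171  0.5  ] [[362.0, -86.0]]
lamp (200, 92) 0.65 [ 0.606 -0.189  0.65 ] [[330.0, -255.0]]
```

```bash
cat >> h.py <<'E'
def mv(*wps):
    o=telemetry.get_obs();p=o['ee_pos'];R=o['eef_rot'];yaw=np.degrees(np.arctan2(R[1,2],R[0,2]))
    print('t',round(o['time_s'],2),'p',p.round(4),'yaw',round(yaw,2),'F',np.round(o['ft_force'],2),'M',np.round(o['wrist_torque'],3),'gap',round(o['finger_gap'],4),'j6',o['joints'][5].round(1))
    from scipy.spatial.transform import Rotation as Ro
    for x,y,z,w in wps:
        c,s=np.cos(np.radians(w)),np.sin(np.radians(w))
        G=np.array([[-0-s*-1*0+(-c*0),0,c],[0,0,s],[0,-1,0]],float); G[:,0]=np.cross(G[:,1],G[:,2])
        print((x,y,z,w),'slide',(R.T@(np.array([x,y,z])-p)).round(4).tolist(),'turn',Ro.from_matrix(R.T@G).as_rotvec(degrees=True).round(2).tolist())
E
python3 -c "
from h import *
mv((.136,-.355,.25,-69),(.28,-.28,.25,-35),(.365,-.14,.25,0),(.521,-.199,.2,0))"
```

```text
t 0.1 p [ 0.233  -0.6062  0.2303] yaw -68.98 F [0.32 0.02 0.09] M [ 0.014 -0.01   0.005] gap 0.0853 j6 -10.0
(0.136, -0.355, 0.25, -69) slide [0.0005, -0.0192, -0.2694] turn [0.1, 0.02, -0.02]
(0.28, -0.28, 0.25, -35) slide [-0.1608, -0.0192, -0.2877] turn [0.09, -33.98, -0.05]
(0.365, -0.14, 0.25, 0) slide [-0.2904, -0.0189, -0.3879] turn [0.08, -68.98, -0.08]
(0.521, -0.199, 0.2, 0) slide [-0.4148, 0.0309, -0.2768] turn [0.08, -68.98, -0.08]
```

Call:
jog_arm([
  {"claw": 1,"slide": [0,-0.01,-0.06],"turn": [0,0,0]},
  {"claw": 0.7,"slide": [0,-0.02,-0.12],"turn": [0,0,0]},
  {"claw": 0.5,"slide": [0,-0.02,-0.18],"turn": [0,0,0]},
  {"claw": 0.5,"slide": [0,-0.02,-0.24],"turn": [0,0,0]},
  {"claw": 0.5,"slide": [0,-0.02,-0.27],"turn": [0,-8,0]},
  {"claw": 0.5,"slide": [-0.055,-0.02,-0.275],"turn": [0,-17,0]},
  {"claw": 0.5,"slide": [-0.11,-0.02,-0.28],"turn": [0,-26,0]},
  {"claw": 0.5,"slide": [-0.16,-0.02,-0.29],"turn": [0,-35,0]},
  {"claw": 0.5,"slide": [-0.205,-0.02,-0.32],"turn": [0,-44,0]},
  {"claw": 0.5,"slide": [-0.25,-0.02,-0.355],"turn": [0,-53,0]},
  {"claw": 0.5,"slide": [-0.29,-0.02,-0.388],"turn": [0,-62,0]},
  {"claw": 0.5,"slide": [-0.29,-0.02,-0.388],"turn": [0,-69,0]},
])

```text
time_s: 1.6
ee_pos: [0.3654, -0.137, 0.2506]
eef_rot: [[0.011, -0.001, 1.0], [-1.0, 0.003, 0.011], [-0.003, -1.0, -0.001]]
ft_force: [-0.2, 0.1, 1.0]
finger_gap: 0.0424
```

```bash
python3 -c "
from h import *
mv((.521,-.199,.2,0),(.521,-.199,.125,0))"
```

```text
t 1.6 p [ 0.3654 -0.137   0.2506] yaw 0.65 F [-0.23  0.08  0.95] M [-0.051 -0.02   0.021] gap 0.0424 j6 -38.0
(0.521, -0.199, 0.2, 0) slide [0.0639, 0.0504, 0.1549] turn [0.04, 0.65, -0.14]
(0.521, -0.199, 0.125, 0) slide [0.0641, 0.1254, 0.1549] turn [0.04, 0.65, -0.14]
```

Call:
jog_arm([
  {"claw": 0.5,"slide": [0.02,0.02,0.055],"turn": [0,0.6,0]},
  {"claw": 0.5,"slide": [0.043,0.04,0.11],"turn": [0,0.6,0]},
  {"claw": 0.5,"slide": [0.064,0.05,0.155],"turn": [0,0.6,0]},
  {"claw": 0.5,"slide": [0.064,0.09,0.155],"turn": [0,0.6,0]},
  {"claw": 0.5,"slide": [0.064,0.12,0.155],"turn": [0,0.6,0]},
  {"claw": 0.5,"slide": [0.064,0.12,0.155],"turn": [0,0.6,0]},
])

```text
time_s: 2.35
ee_pos: [0.519, -0.1976, 0.1272]
eef_rot: [[0.001, -0.007, 1.0], [-1.0, 0.006, 0.001], [-0.006, -1.0, -0.007]]
ft_force: [0.2, 0.4, 0.9]
finger_gap: 0.0427
```

```bash
python3 - <<'E'
from h import *
t=snap('top','t1');s=snap('side','s1')
A=cv2.resize(t[185:285,215:315],None,fx=3.9,fy=3.9,interpolation=cv2.INTER_CUBIC);B=cv2.resize(s[120:260,200:300],None,fx=3.9,fy=3.9,interpolation=cv2.INTER_CUBIC)
cv2.imwrite('pics/c1.png',np.hstack([cv2.copyMakeBorder(A,0,B.shape[0]-A.shape[0],0,0,0),B]))
mv((.521,-.199,.075,0))
p=telemetry.get_obs()['ee_pos'];print(proj('side',[p,[.521,-.199,.094],[.521,-.183,.094],[.521,-.215,.094]]))
E
```

```text
t 2.45 p [ 0.5213 -0.1991  0.1311] yaw 0.05 F [ 0.26 -0.19  0.01] M [-0.014 -0.075 -0.042] gap 0.043 j6 -32.7
(0.521, -0.199, 0.075, 0) slide [0.0, 0.0561, -0.0003] turn [0.01, 0.05, -0.13]
[[251.61632069 176.56567122]
 [251.74227112 194.86768948]
 [251.8343521  188.9746214 ]
 [251.64750613 200.93253101]]
```

View pics/c1.png

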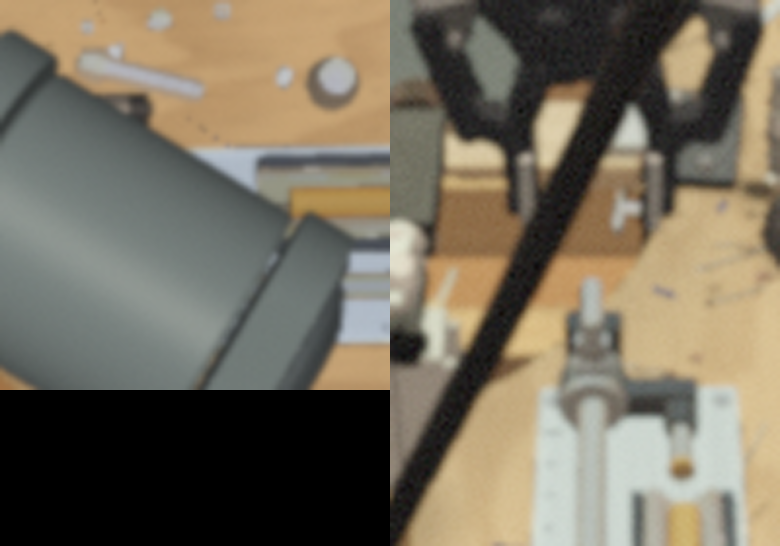

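The side crop shows the open fingers at columns 525 and 655, straddling the wing at column 591, so x is right. The wing's back edge is near row 280. I'll check y from brightness profiles.

```bash
python3 - <<'E'
from h import *
t=cv2.imread('pics/raw_t0.png').astype(int);s=cv2.imread('pics/raw_s1.png').astype(int)
print('side');[print(v,s[v,250:254].mean(0).round(0),(onz('side',(251.7,v),.094)[1]*1000).round(1)) for v in range(186,208)]
print('top');[print(u,t[257:261,u].mean(0).round(0),t[251:254,u].mean(0).round(0),(onz('top',(u,258.5),.094)[1]*1000).round(1),(onz('top',(u,252),.05)[1]*1000).round(1)) for u in range(230,262)]
E
```

```text
side
186 [ 90. 137. 178.] -174.7
187 [ 98. 149. 192.] -177.5
188 [102. 154. 197.] -180.3
189 [102. 153. 196.] -183.1
190 [118. 158. 194.] -185.8
191 [148. 169. 188.] -188.5
192 [165. 176. 182.] -191.3
193 [171. 180. 179.] -194.0
194 [172. 181. 179.] -196.7
195 [173. 180. 178.] -199.4
196 [172. 181. 178.] -202.0
197 [174. 181. 179.] -204.7
198 [174. 182. 180.] -207.3
199 [174. 182. 179.] -210.0
200 [174. 181. 179.] -212.6
201 [169. 178. 176.] -215.2
202 [156. 167. 166.] -217.8
203 [132. 144. 146.] -220.4
204 [108. 120. 124.] -222.9
205 [104. 113. 120.] -225.5
206 [107. 117. 123.] -228.0
207 [105. 115. 120.] -230.6
top
230 [141. 129. 125.] [123. 116. 111.] -171.2 -168.7
231 [134. 124. 119.] [123. 116. 111.] -172.8 -170.4
232 [111. 102.  98.] [123. 116. 111.] -174.4 -172.1
233 [85. 80. 77.] [122. 115. 110.] -176.1 -173.8
234 [96. 96. 95.] [131. 125. 119.] -177.7 -175.5
235 [133. 135. 132.] [162. 153. 145.] -179.3 -177.2
236 [145. 146. 143.] [185. 173. 164.] -180.9 -179.0
237 [145. 147. 144.] [190. 178. 169.] -182.6 -180.7
238 [139. 143. 141.] [191. 179. 169.] -184.2 -182.4
239 [130. 137
[... 458 characters left out ...]
4. 140.] [78. 83. 84.] -200.5 -199.5
249 [145. 143. 140.] [78. 84. 84.] -202.1 -201.2
250 [144. 143. 140.] [77. 82. 82.] -203.7 -203.0
251 [145. 144. 140.] [77. 82. 83.] -205.4 -204.7
252 [144. 143. 140.] [79. 85. 86.] -207.0 -206.4
253 [144. 143. 140.] [ 90.  97. 100.] -208.6 -208.1
254 [144. 142. 140.] [106. 115. 120.] -210.2 -209.8
255 [144. 142. 140.] [124. 129. 130.] -211.9 -211.5
256 [140. 140. 140.] [156. 151. 146.] -213.5 -213.3
257 [130. 135. 136.] [183. 174. 164.] -215.1 -215.0
258 [126. 131. 130.] [190. 179. 169.] -216.8 -216.7
259 [141. 144. 140.] [190. 179. 169.] -218.4 -218.4
260 [147. 149. 144.] [190. 179. 168.] -220.0 -220.1
261 [147. 148. 144.] [191. 180. 169.] -221.7 -221.8
```

Call:
jog_arm([
  {"claw": 0.5,"slide": [0.0025,0.03,0],"turn": [0,0,0]},
  {"claw": 0.4,"slide": [0.0025,0.055,0],"turn": [0,0,0]},
  {"claw": 0.3,"slide": [0.0025,0.055,0],"turn": [0,0,0]},
  {"claw": 0.2,"slide": [0.0025,0.055,0],"turn": [0,0,0]},
])

```text
time_s: 2.95
ee_pos: [0.5225, -0.2022, 0.0783]
eef_rot: [[0.001, 0.003, 1.0], [-1.0, 0.0, 0.001], [-0.0, -1.0, 0.003]]
ft_force: [0.0, -0.3, 0.2]
finger_gap: 0.0173
```

```bash
python3 - <<'E'
from h import *
t=snap('side','s2');cv2.imwrite('pics/c2.png',cv2.resize(t[130:250,190:310],None,fx=4.5,fy=4.5,interpolation=cv2.INTER_CUBIC))
mv((.521,-.2015,.076,0))
E
```

```text
t 3.0 p [ 0.5226 -0.2023  0.0783] yaw 0.05 F [-0.27 -0.04  1.76] M [ 0.044  0.01  -0.002] gap 0.0171 j6 -32.9
(0.521, -0.2015, 0.076, 0) slide [-0.0008, 0.0023, -0.0016] turn [-0.18, 0.05, -0.01]
```

View pics/c2.png

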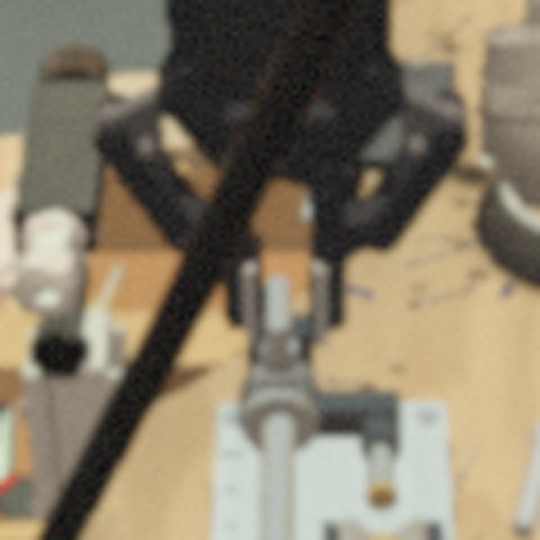

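The fingers straddle the wing, with pads at columns ~262 and 312 and the wing at 277, so I'm about 3 mm too far in +x. I'll correct that and close.

Call:
jog_arm([
  {"claw": 0.2,"slide": [0,0.001,-0.0025],"turn": [0,0,0]},
  {"claw": 0.2,"slide": [0,0.001,-0.003],"turn": [0,0,0]},
  {"claw": 0,"slide": [0,0.001,-0.003],"turn": [0,0,0]},
  {"claw": 0,"slide": [0,0.001,-0.003],"turn": [0,0,0]},
  {"claw": 0,"slide": [0,0.001,-0.003],"turn": [0,0,0]},
], force=40)

```text
time_s: 3.62
ee_pos: [0.5197, -0.2025, 0.078]
eef_rot: [[0.002, 0.003, 1.0], [-1.0, -0.0, 0.002], [0.0, -1.0, 0.003]]
ft_force: [-2.6, 0.9, 5.7]
finger_gap: 0.0078
```

```bash
python3 -c "
from h import *
mv()"
```

```text
t 3.62 p [ 0.5197 -0.2025  0.078 ] yaw 0.09 F [-2.57  0.95  5.75] M [0.071 0.488 0.198] gap 0.0078 j6 -33.1
```

Call:
jog_arm([
  {"claw": 0,"slide": [0,0,-0.0005],"turn": [0,-6,0]},
  {"claw": 0,"slide": [0,0,-0.0005],"turn": [0,-12,0]},
  {"claw": 0,"slide": [0,0,-0.0005],"turn": [0,-18,0]},
  {"claw": 0,"slide": [0,0,-0.0005],"turn": [0,-24,0]},
  {"claw": 0,"slide": [0,0,-0.0005],"turn": [0,-24,0]},
])

```text
time_s: 4.25
ee_pos: [0.5206, -0.2023, 0.078]
eef_rot: [[0.408, 0.007, 0.913], [-0.913, -0.0, 0.408], [0.003, -1.0, 0.006]]
ft_force: [6.6, 0.8, -3.1]
finger_gap: 0.0078
```

```bash
python3 -c "
from h import *
mv()"
```

```text
t 4.25 p [ 0.5206 -0.2023  0.078 ] yaw 24.09 F [ 6.61  0.81 -3.13] M [ 0.251 -0.954  0.13 ] gap 0.0078 j6 -57.2
```

Call:
jog_arm([
  {"claw": 0,"slide": [0.0003,0,0.0005],"turn": [0,-6,0]},
  {"claw": 0,"slide": [0.0005,0,0.001],"turn": [0,-12,0]},
  {"claw": 0,"slide": [0.0006,0,0.0013],"turn": [0,-18,0]},
  {"claw": 0,"slide": [0.0006,0,0.0015],"turn": [0,-24,0]},
  {"claw": 0,"slide": [0.0006,0,0.0015],"turn": [0,-28,0]},
  {"claw": 0,"slide": [0.0006,0,0.0015],"turn": [0,-28,0]},
])

```text
time_s: 5.0
ee_pos: [0.522, -0.202, 0.0779]
eef_rot: [[0.788, 0.006, 0.615], [-0.615, 0.0, 0.788], [0.005, -1.0, 0.004]]
ft_force: [-1.1, 1.0, 2.8]
finger_gap: 0.0081
```

```bash
python3 -c "
from h import *
mv((.5205,-.222,.078,52),(.5205,-.227,.078,52))"
```

```text
t 5.0 p [ 0.522  -0.202   0.0779] yaw 52.04 F [-1.07  1.05  2.82] M [0.25  0.335 0.045] gap 0.0081 j6 -85.0
(0.5205, -0.222, 0.078, 52) slide [0.0111, -0.0001, -0.0167] turn [-0.22, 0.04, 0.26]
(0.5205, -0.227, 0.078, 52) slide [0.0142, -0.0001, -0.0206] turn [-0.22, 0.04, 0.26]
```

Call:
jog_arm([
  {"claw": 0,"slide": [0.003,0,-0.004],"turn": [0,0,0]},
  {"claw": 0,"slide": [0.006,0,-0.008],"turn": [0,0,0]},
  {"claw": 0,"slide": [0.009,0,-0.012],"turn": [0,0,0]},
  {"claw": 0,"slide": [0.012,0,-0.0158],"turn": [0,0,0]},
  {"claw": 0,"slide": [0.0145,0,-0.0187],"turn": [0,0,0]},
  {"claw": 0,"slide": [0.0165,0,-0.0213],"turn": [0,0,0]},
  {"claw": 0,"slide": [0.018,0,-0.0232],"turn": [0,0,0]},
  {"claw": 0,"slide": [0.018,0,-0.0232],"turn": [0,0,0]},
])

```text
time_s: 6.0
ee_pos: [0.5219, -0.2318, 0.0779]
eef_rot: [[0.788, 0.006, 0.615], [-0.615, -0.0, 0.788], [0.005, -1.0, 0.003]]
ft_force: [0.1, -0.9, 1.0]
finger_gap: 0.008
```

```bash
python3 - <<'E'
from h import *
mv()
t=snap('top','t3');s=snap('side','s3')
A=cv2.resize(t[185:285,270:370],None,fx=3.9,fy=3.9,interpolation=cv2.INTER_CUBIC);B=cv2.resize(s[180:320,230:330],None,fx=3.9,fy=3.9,interpolation=cv2.INTER_CUBIC)
cv2.imwrite('pics/c3.png',np.hstack([cv2.copyMakeBorder(A,0,B.shape[0]-A.shape[0],0,0,0),B]))
E
```

```text
t 6.0 p [ 0.5219 -0.2318  0.0779] yaw 52.04 F [ 0.09 -0.91  0.99] M [-0.021  0.166  0.085] gap 0.008 j6 -87.5
```

View pics/c3.png

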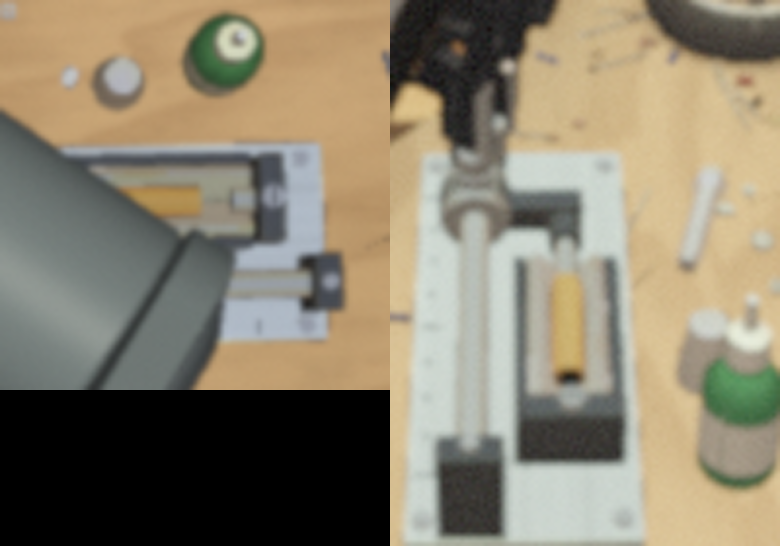

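The tube has begun to move. In the top crop its end is at column 200 and the anvil's steel face at ~232, about 13 mm remaining. I'll advance 9 mm, then creep.

Call:
jog_arm([
  {"claw": 0,"slide": [0.0012,0,-0.0016],"turn": [0,0,0]},
  {"claw": 0,"slide": [0.0025,0,-0.0032],"turn": [0,0,0]},
  {"claw": 0,"slide": [0.0037,0,-0.0047],"turn": [0,0,0]},
  {"claw": 0,"slide": [0.0049,0,-0.0063],"turn": [0,0,0]},
  {"claw": 0,"slide": [0.0055,0,-0.0071],"turn": [0,0,0]},
  {"claw": 0,"slide": [0.0055,0,-0.0071],"turn": [0,0,0]},
])

```text
time_s: 6.85
ee_pos: [0.5219, -0.241, 0.0779]
eef_rot: [[0.789, 0.006, 0.615], [-0.615, -0.001, 0.789], [0.006, -1.0, 0.003]]
ft_force: [0.0, 0.2, 2.2]
finger_gap: 0.0079
```

Call:
jog_arm([
  {"claw": 0,"slide": [0.0006,0,-0.0008],"turn": [0,0,0]},
  {"claw": 0,"slide": [0.0012,0,-0.0016],"turn": [0,0,0]},
  {"claw": 0,"slide": [0.0012,0,-0.0016],"turn": [0,0,0]},
])

```text
time_s: 7.22
ee_pos: [0.5219, -0.2431, 0.0779]
eef_rot: [[0.788, 0.006, 0.615], [-0.615, -0.001, 0.788], [0.006, -1.0, 0.003]]
ft_force: [-1.3, 0.9, 2.2]
finger_gap: 0.008
```

Call:
jog_arm([
  {"claw": 0,"slide": [0.0005,0,-0.0006],"turn": [0,0,0]},
  {"claw": 0,"slide": [0.0009,0,-0.0012],"turn": [0,0,0]},
  {"claw": 0,"slide": [0.0009,0,-0.0012],"turn": [0,0,0]},
])

```text
time_s: 7.6
ee_pos: [0.5219, -0.2447, 0.0779]
eef_rot: [[0.788, 0.006, 0.615], [-0.615, -0.001, 0.788], [0.006, -1.0, 0.003]]
ft_force: [0.7, -0.0, 2.8]
finger_gap: 0.0078
```

```bash
python3 -c "
from h import *
mv()"
```

```text
t 7.6 p [ 0.5219 -0.2447  0.0779] yaw 52.04 F [ 0.66 -0.03  2.83] M [0.194 0.104 0.091] gap 0.0078 j6 -88.6
```

Call:
jog_arm([
  {"claw": 0,"slide": [0.0006,0,-0.0008],"turn": [0,0,0]},
  {"claw": 0,"slide": [0.0006,0,-0.0008],"turn": [0,0,0]},
])

```text
time_s: 7.85
ee_pos: [0.5219, -0.2459, 0.0779]
eef_rot: [[0.788, 0.006, 0.615], [-0.615, -0.002, 0.788], [0.006, -1.0, 0.003]]
ft_force: [0.5, 1.5, 0.9]
finger_gap: 0.0078
```

Call:
jog_arm([
  {"claw": 0,"slide": [0.0006,0,-0.0008],"turn": [0,0,0]},
  {"claw": 0,"slide": [0.0006,0,-0.0008],"turn": [0,0,0]},
])

```text
time_s: 8.1
ee_pos: [0.5219, -0.2467, 0.0779]
eef_rot: [[0.788, 0.006, 0.615], [-0.615, -0.001, 0.788], [0.006, -1.0, 0.003]]
ft_force: [-0.3, 1.4, 2.6]
finger_gap: 0.0079
```

Call:
jog_arm([
  {"claw": 0,"slide": [0.0006,0,-0.0008],"turn": [0,0,0]},
  {"claw": 0,"slide": [0.0006,0,-0.0008],"turn": [0,0,0]},
])

```text
time_s: 8.35
ee_pos: [0.5219, -0.2473, 0.0779]
eef_rot: [[0.788, 0.006, 0.615], [-0.615, -0.0, 0.788], [0.005, -1.0, 0.004]]
ft_force: [0.4, 5.4, 3.2]
finger_gap: 0.0078
```

Call:
jog_arm([
  {"claw": 0,"slide": [0.0006,0,-0.0008],"turn": [0,0,0]},
  {"claw": 0,"slide": [0.0006,0,-0.0008],"turn": [0,0,0]},
])

```text
time_s: 8.6
ee_pos: [0.5219, -0.2476, 0.0779]
eef_rot: [[0.788, 0.006, 0.615], [-0.615, 0.001, 0.788], [0.004, -1.0, 0.005]]
ft_force: [0.3, 6.3, 4.3]
finger_gap: 0.0075
```

Call:
jog_arm([
  {"claw": 0,"slide": [0.0006,0,-0.0008],"turn": [0,0,0]},
  {"claw": 0,"slide": [0.0006,0,-0.0008],"turn": [0,0,0]},
  {"claw": 0,"slide": [0.0006,0,-0.0008],"turn": [0,0,0]},
])

```text
time_s: 8.98
ee_pos: [0.5218, -0.2477, 0.0779]
eef_rot: [[0.788, 0.006, 0.615], [-0.615, 0.003, 0.788], [0.003, -1.0, 0.006]]
ft_force: [1.4, 6.5, 4.6]
finger_gap: 0.0075
```

```bash
python3 -c "
from h import *
F=[]
for i in range(4):
    mv(); vision.camera('top')
"
```

```text
t 8.97 p [ 0.5218 -0.2477  0.0779] yaw 52.04 F [1.44 6.49 4.59] M [1.107 0.033 0.064] gap 0.0075 j6 -89.0
t 9.03 p [ 0.5219 -0.2477  0.0779] yaw 52.04 F [0.1  6.67 4.67] M [ 1.122 -0.005  0.122] gap 0.0077 j6 -89.0
t 9.07 p [ 0.5219 -0.2477  0.0779] yaw 52.04 F [0.5  6.62 3.98] M [1.18  0.047 0.05 ] gap 0.008 j6 -89.0
t 9.12 p [ 0.5218 -0.2477  0.0779] yaw 52.04 F [0.5  7.08 4.07] M [ 1.086 -0.042  0.1  ] gap 0.0081 j6 -89.0
```

Contact: about 6.7 N with the screw loose, held long enough. Next I'll turn back partway to ~26°, still loose, with slightly more push, and recheck the force before the screw bites.

Call:
jog_arm([
  {"claw": 0,"slide": [0.0008,0,-0.0012],"turn": [0,5,0]},
  {"claw": 0,"slide": [0.0006,0,-0.0016],"turn": [0,11,0]},
  {"claw": 0,"slide": [0.0004,0,-0.0019],"turn": [0,17,0]},
  {"claw": 0,"slide": [0.0002,0,-0.0021],"turn": [0,23,0]},
  {"claw": 0,"slide": [0.0002,0,-0.0022],"turn": [0,26,0]},
  {"claw": 0,"slide": [0.0002,0,-0.0022],"turn": [0,26,0]},
  {"claw": 0,"slide": [0.0002,0,-0.0022],"turn": [0,26,0]},
])

```text
time_s: 10.05
ee_pos: [0.5208, -0.2488, 0.0779]
eef_rot: [[0.439, 0.006, 0.899], [-0.899, 0.004, 0.439], [-0.001, -1.0, 0.007]]
ft_force: [-0.1, 7.4, 4.3]
finger_gap: 0.0079
```

```bash
python3 -c "
from h import *
for i in range(3):
    mv(); vision.camera('top')
"
```

```text
t 10.05 p [ 0.5208 -0.2488  0.0779] yaw 26.02 F [-0.12  7.38  4.3 ] M [ 1.006 -0.08  -0.055] gap 0.0079 j6 -63.2
t 10.1 p [ 0.5208 -0.2488  0.0779] yaw 26.02 F [0.46 6.88 4.11] M [ 1.017 -0.081  0.004] gap 0.0079 j6 -63.2
t 10.15 p [ 0.5208 -0.2488  0.0779] yaw 26.02 F [0.55 6.78 4.25] M [ 1.079 -0.054 -0.078] gap 0.0077 j6 -63.2
```

Call:
jog_arm([
  {"claw": 0,"slide": [0.0011,0,-0.0005],"turn": [0,0,0]},
  {"claw": 0,"slide": [0.0014,0,-0.0007],"turn": [0,0,0]},
  {"claw": 0,"slide": [0.0014,0,-0.0007],"turn": [0,0,0]},
])

```text
time_s: 10.58
ee_pos: [0.5208, -0.2491, 0.0779]
eef_rot: [[0.438, 0.006, 0.899], [-0.899, 0.007, 0.438], [-0.004, -1.0, 0.008]]
ft_force: [0.1, 8.4, 4.6]
finger_gap: 0.0077
```

```bash
python3 -c "
from h import *
for i in range(3):
    mv(); vision.camera('top')
"
```

```text
t 10.57 p [ 0.5208 -0.2491  0.0779] yaw 26.0 F [0.14 8.36 4.59] M [1.373 0.022 0.021] gap 0.0077 j6 -63.3
t 10.62 p [ 0.5208 -0.2491  0.0779] yaw 26.0 F [0.42 8.54 4.38] M [1.324 0.036 0.02 ] gap 0.0079 j6 -63.3
t 10.68 p [ 0.5208 -0.249   0.0778] yaw 26.0 F [-0.13  8.29  4.45] M [ 1.306  0.028 -0.027] gap 0.0079 j6 -63.3
```

Call:
jog_arm([
  {"claw": 0,"slide": [0.0017,0,-0.0008],"turn": [0,0,0]},
  {"claw": 0,"slide": [0.0018,0,-0.0009],"turn": [0,0,0]},
  {"claw": 0,"slide": [0.0018,0,-0.001],"turn": [0,5,0]},
  {"claw": 0,"slide": [0.0017,0,-0.0012],"turn": [0,10,0]},
  {"claw": 0,"slide": [0.0015,0,-0.0014],"turn": [0,15,0]},
  {"claw": 0,"slide": [0.0014,0,-0.0016],"turn": [0,20,0]},
  {"claw": 0,"slide": [0.0013,0,-0.0017],"turn": [0,25,0]},
  {"claw": 0,"slide": [0.0013,0,-0.0017],"turn": [0,27,0]},
  {"claw": 0,"slide": [0.0013,0,-0.0017],"turn": [0,27,0]},
])

```text
time_s: 11.85
ee_pos: [0.5195, -0.2497, 0.078]
eef_rot: [[-0.016, 0.004, 1.0], [-1.0, 0.009, -0.016], [-0.009, -1.0, 0.004]]
ft_force: [-1.7, 8.1, 7.3]
finger_gap: 0.0082
```

```bash
python3 -c "
from h import *
for i in range(3):
    mv(); vision.camera('top')
"
```

```text
t 11.85 p [ 0.5195 -0.2497  0.078 ] yaw -0.94 F [-1.71  8.13  7.26] M [1.295 0.353 0.256] gap 0.0082 j6 -36.6
t 11.9 p [ 0.5195 -0.2497  0.078 ] yaw -0.93 F [-1.57  8.09  6.9 ] M [1.383 0.309 0.287] gap 0.0077 j6 -36.6
t 11.95 p [ 0.5195 -0.2497  0.0779] yaw -0.94 F [-0.83  8.73  6.97] M [1.377 0.335 0.312] gap 0.0077 j6 -36.6
```

Call:
jog_arm([
  {"claw": 0,"slide": [0,0,0],"turn": [0,-0.5,0]},
  {"claw": 0,"slide": [0,0,0],"turn": [0,-0.5,0]},
  {"claw": 0,"slide": [0,0,0],"turn": [0,-0.5,0]},
])

```text
time_s: 12.38
ee_pos: [0.5195, -0.2496, 0.078]
eef_rot: [[-0.008, 0.004, 1.0], [-1.0, 0.009, -0.008], [-0.009, -1.0, 0.004]]
ft_force: [0.2, 5.2, 5.1]
finger_gap: 0.0081
```

```bash
python3 -c "
from h import *
mv()
"
```

```text
t 12.38 p [ 0.5195 -0.2496  0.078 ] yaw -0.43 F [0.23 5.16 5.14] M [0.744 0.068 0.183] gap 0.0081 j6 -37.1
```

Call:
jog_arm([
  {"claw": 0.1,"slide": [0,0,0],"turn": [0,0,0]},
  {"claw": 0.25,"slide": [0,0,0],"turn": [0,0,0]},
  {"claw": 0.25,"slide": [0,0,0],"turn": [0,0,0]},
  {"claw": 0.25,"slide": [0,-0.01,0],"turn": [0,0,0]},
  {"claw": 0.25,"slide": [0,-0.04,0],"turn": [0,0,0]},
  {"claw": 0.25,"slide": [0,-0.08,0],"turn": [0,0,0]},
  {"claw": 0.25,"slide": [0.0,-0.12,0],"turn": [0,0,0]},
  {"claw": 0.25,"slide": [0.0,-0.16,0],"turn": [0,0,0]},
])

```text
time_s: 13.38
ee_pos: [0.5188, -0.2514, 0.2401]
eef_rot: [[-0.008, 0.005, 1.0], [-1.0, 0.008, -0.008], [-0.008, -1.0, 0.005]]
ft_force: [0.0, -0.4, 0.0]
finger_gap: 0.0216
```

```bash
python3 - <<'E'
from h import *
mv((.38,-.14,.25,0))
s=snap('side','s4')
cv2.imwrite('pics/c4.png',cv2.resize(s[170:320,220:340],None,fx=3.9,fy=3.9,interpolation=cv2.INTER_CUBIC))
E
```

```text
t 13.38 p [ 0.5188 -0.2514  0.2401] yaw -0.45 F [ 0.05 -0.45  0.  ] M [-0.024 -0.053 -0.044] gap 0.0216 j6 -37.0
(0.38, -0.14, 0.25, 0) slide [-0.1103, -0.0096, -0.1396] turn [-0.27, -0.45, -0.48]
```

View pics/c4.png

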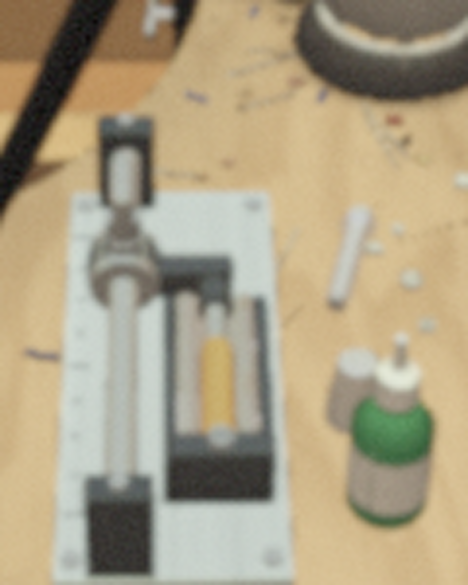

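In the picture the tube sits against the anvil face (220,436), the plunger bears on it, the wing lies along the bar (123,175) and the bottle stands. The gripper is clear, so I'm handing in.

```bash
python3 -c "
from h import *
print(order.hand_in())"
```

```text
the job is handed in; nothing more can be done
None
```

The tube is clamped against the anvil, the wing screw is tight again, and I handed the job in at about 13.4 s. `hand_in` gives no verdict, so I can't confirm the result beyond my own checks.

- **What I did:** I gripped the wing and loosened it by about 52° (0.9 rad). I slid the collar about 45 mm until the tube met the anvil, where the wrist sensor read 6.7 N with the screw loose. Then I turned the screw back to 26°, raised the push until the wrist read 8.4 N, and tightened it to its stop.
- **Screw:** the gripper's turn ended at -0.9° with a torque reaction, which points to the stop. The wing looks in line with the bar in the last side picture.
- **Slip:** the collar moved no more than 0.1 mm when I eased off the push. The wrist force was near zero after letting go.
- **Scene:** the last picture shows the tube in the groove against the anvil and the flux bottle standing. The gripper is clear of everything, 16 cm above the wing.
- **Clamp force not measured directly:** I estimate 8–11 N on the tube, from the wrist force and how far the collar moved. A difference of 1 to 2 N was too small to check in the pictures.
- **Disagreement:** the wing's position along the bar differed by up to 4 mm between the two cameras. I allowed for this by checking the force again at 26°, before the screw bit.

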